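Hook a pipe-rack arm into its slotted upright and lock it

ROBOT

A 6-joint arm with a two-finger parallel gripper is mounted at the origin on the work surface. World frame = base frame: x ahead of the robot, y to its left, z up, the work surface at z = 0. Lengths are in m, angles in rad, forces in N, time in s.
With the tool pointing down it reaches from about 0.375 to 0.925 m from the base axis. Payload 5.7 kg.
Tool frame: the origin (TCP) lies midway between the tips of the shut fingers; the grasp point (between the pads) lies bot.grip_depth behind it (bot.grip_depth is the distance from the TCP to the grasp point, in m); z points along the fingers, y is the line along which they close (so a half turn about z gives the same grasp; the last joint's range is limited). The gripper opens to 88 mm and grips with 3 to 60 N. Pads are 20 mm wide; open, the fingers measure 115 mm over their backs; the gripper's body (75 mm by 178 mm) begins 61 mm behind the grasp point.
Start: joints at [-1.28, 0.359, 1.51, -0, 1.272, -0.115], TCP at [0.237, -0.551, 0.223] pointing down, gripper open.
Joint ranges: [-2.97, 2.97], [-1.01, 2.36], [0.21, 2.38], [-0.96, 4.11], [0.2, 2.71], [-2.98, 2.98]. Speed limits (rad/s): [2.39, 2.39, 3.14, 3.14, 3.14, 3.14].

INTERFACE

Orientations are given as a rotation vector (axis times angle).
In Python, from cell import state, eyes, ticket, bot gives the robot as it stands. The module is installed in compiled form; this text tells all that it offers.
- The arm moves only by the tool drive_tool, never from a script. Its argument "series" is a list of rows, each a list of 6 numbers: the shift along the tool's x, y, z in units of 50 mm (1.0 is 50 mm), then the turn, a rotation vector about the tool's x, y, z in degrees. A call has 1 to 12 rows; each row shifts and turns the commanded pose from where the row before left it, along the tool's axes as they then stand; what a row does not reach is not made up. A row lasts 1/10 s, in which the tool goes at most 50 mm and 8.59 degrees, less where a joint would pass 70% of its speed; a pose out of reach is approached as far as the arm can. A call is refused whole if a number of a shift passes 1 or a number of a turn 8.59, either way. A call with a gripper value outside its range is refused whole. "grip" is the opening, from 0 (shut) to 1 (fully open), set as the call begins (left out, the last holds). The fingers move at their own pace and stop on an object; the grip force is fixed at half the most. Time passes only in rows, so rows that do not move let the fingers close. It gives the time, the measured TCP pose, the force, the opening and the grip force at its end, in the units of the state.
- state(): the state, without advancing time (a new reading comes with each control period).
- eyes.get_image(name): name is "scene" or "top"; returns a dict with "img" (480x640x3 uint8, red, green, blue), "mtx" (3x3 intrinsics, pixels), "k1" (the pictures are not rectified: a ray, as slopes to the right and down, at radius r is drawn at 1 + k1 r^2 times it, then the intrinsics apply), "T" (4x4, takes a point from camera to world coordinates). Camera axes: x right, y down, z forward; pixel columns grow to the right and rows downward; lengths in m; the calibration is good to about 2 mm. A picture is of the moment at which its call begins. There is no depth.
- ticket.finish_job(): hands the job in; it is judged then, once.
The state is a dict: "time": time; "joint_positions": joint angles; "dq": joint speeds; "joint_torque": joint torques, N m; "tcp_pos": TCP position; "ee_rot": TCP orientation; "contact_force": force on the tool from outside, world axes, zero at the start; "torque": the same for the moment, N m; "opening": finger opening in m; "gripper_force": force on a finger pad.
Only numpy, scipy, OpenCV 4.12 (cv2) and the standard library are available. Lean on these libraries where they do the work, as an engineer would, in place of code of your own. Each camera call takes 0.05 s, during which the arm holds its last target. There are 200 camera calls.

TASK

Hang the loose steel rack arm on the empty slotted upright, at the same height as the arm that already hangs on the other one: hook both claws through their slots, lower them behind the steel, then press the arm down until its spring catch snaps in and it sits fully home. Feel your way in with no more than firm hand pressure (about 3 kg), never forcing it, and leave the other things on the bench where they are.

Things in the scene. Friction and masses are not known exactly. Their poses are not given: they have to be found in the camera images.
- bracket: Loose steel rack arm, 0.38-0.55 kg, standing on the bench left or right of the rack. Sizes in mm. Origin: centre line, underside, on the back face of its plate; x out of that face towards the claws, z up. Plate 40 wide, x -5 to 0, z 0 to 156.5. Arm: 26 wide box section, x -200 to -5, z 0 to 30; end stop to z 54 at x -200. Centre of mass about x -80, z 32.
- grip (a point): Point to grip the loose arm from above, across its 26 mm width: arm frame x -110, y 0, z 25.
- flange: Origin: middle of the top face of the flat flange (40 wide, x -25 to 0) folded at the top of the loose arm's plate (arm x -12.5, z 156.5): the place to press. Finger load on it must stay below 35 N. Pushing far out on the arm instead makes the claws bind.
- claw (a point): Outer edge of the loose arm's upper claw, 11.5 behind the plate. Two claws, 5 thick, on the centre line; necks 8 high with undersides at arm z 142.5 and 82.5; from each a lip hangs 20 further down (claw 28 high in all), 6.8 off the plate at the lip's end and 4.8 at the neck.
- catch (a joint): Spring catch in the plate's foot. 0 = out, grows when pushed in, to 0.006. Spring 5 N out, 8 N in. With the claws hooked and lowered its slope rests on the edge of the third slot 8-15 mm above home; let go, the arm hangs there, not locked. From there 6 to 20 N down on the flange drives it home (8-15 mm travel) and the tongue springs into the lock hole.
- tongue (a point): Upper tip of the catch's tongue when out: 5 wide, 7 high (arm z 8 to 15), 4 out of the back face, flat on top, sloping below.
- post_free: Empty upright: two fixed angle-iron legs, 66 apart outside, with a slotted strip (steel channel 40 wide, 247 high, web 4 thick) bolted between them. The strip was bolted up by eye: it sits up to 8 mm to either side and up to 3 mm high or low of the middle, which is not measured. Origin: foot, mid-legs, in the strip's front face; x through the strip, away from the robot side, z up.
- slot (a point): Nominal middle of the lower edge of the upper claw's slot, on the strip's front face (upright z 197.5; truly off by up to 8 sideways, 3 in height). Slots 8 wide, 38 high, pitch 60: edges at 17.5, 77.5, 137.5, 197.5; 6 below each edge but the lowest a lock hole 8 wide, 10 high. A claw has 1.5 side play each way in its slot. Claws use the upper two, the catch the third.
- post_arm: The other upright, 220 mm beside the empty one on the same rail, with an identical arm locked on it at the wanted level. Home for the loose arm: origin at x 0, y 0, z 55 in the empty upright's frame, axes alike, give or take the strip's offset. Claws enter with the arm 20 to 30 mm above home. Origin and axes as for the empty upright; either may stand left.
- rack: Base rail of the rack, fixed, 80 x 360 x 30 high, on levelling studs; origin under it, midway between the uprights, in the plane of the strips' front faces, 8 to 30 mm above the bench. The uprights stand on it at y -110 and 110, z 30.
- tote: Bystander: black plastic tote 200 x 130 x 75 high holding blue pipe fittings (to 90 high), at the side of the rack where the loose arm is not. Origin: centre of its underside.
- coupling: Bystander: blue pipe coupling standing on end, 60 across, 55 high, on the bench in front of the rack. Origin: centre of its underside.
- tin: Bystander: low round steel tin, 72 across, 48 high, on the bench in front of the rack. Origin: centre of its underside.
Mind the look-alikes: they are no part of the job. Several things have the shape of the bracket; the one meant has the colours described above.

How it is judged:
On the way, in this order (a step that is already met when the one before it is completed fails the run):
1. both claws are hooked behind the strip at the right level: back face within 4 mm of it, not yet pressed home (x of bracket in the frame of post_free above -0.004 m and y of bracket in the frame of post_free between -0.0105 and 0.0105 m and z of bracket in the frame of post_free between 0.06 and 0.072 m), for 0.1 s.
2. the arm is pressed home and the catch has sprung out into its hole (x of bracket in the frame of post_free between -0.0025 and 0.003 m and y of bracket in the frame of post_free between -0.0105 and 0.0105 m and z of bracket in the frame of post_free between 0.051 and 0.0592 m and value of joint catch below 0.0015 m and angle between bracket's own z axis and vertical below 0.04 rad and angle between the x axis of bracket and the x axis of post_free, either way round below 0.08 rad), for 0.2 s.
At the end, for the whole second after the job is handed in: The loose arm hangs released and at rest on the empty upright, locked home: within 4 mm of nominal height and 10.5 mm of the middle (strip's offset included), back face within 3 mm of the strip, upright within 0.04 rad, square within 0.08 rad, catch out (under 1.5 mm in) (all of step 2 and linear speed of bracket below 0.01 m/s); the robot touches nothing.
It fails at once if the flange is pressed with more than 35 N (contact force between the fingers and flange above 35 N).
It fails at once if the loose arm and the upright are forced together with more than 60 N (contact force between bracket and post_free above 60 N).
It fails at once if the loose arm is tipped over (tilted by more than 0.5 rad) (angle between bracket's own z axis and vertical above 0.5 rad).
It fails at once if a bystander (tote, coupling or tin) is moved by more than 25 mm (distance of any of tote, coupling, tin from where it was at the start of the episode above 0.025 m).
It also fails if it takes over 72 s, if anything falls off the work surface, if the arm or the gripper's body presses on something with over 40 N, if the wrist force passes 120 N, or if a joint passes its speed limit or range.

## Working session

There is one attempt and no reset: what is moved stays moved. The work goes in short steps, Python scripts to look and compute and a tool call to move; the robot and the scene stay as the last step left them, time stands still between calls to the robot, and variables do not carry over. Pictures are saved under pics/ and viewed, at most 13 in all, crops included, and the job is handed in when it is done.

Besides the shell and the picture viewer there is one more tool, called after "Emit:" as name(argument=value, ...), one argument or row to a line, values as JSON. drive_tool: Moves the arm, as the interface text tells. Its arguments: {"type":"object","properties":{"series":{"type":"array","items":{"type":"array","items":{"type":"number"}}},"grip":{"type":"number"}},"required":["series"]}

```bash
mkdir -p pics
cat > h.py <<'E'
import numpy as np,cv2
from cell import state,eyes,ticket,bot
def snap(n,f):
    d=eyes.get_image(n); cv2.imwrite('pics/'+f+'.png',d['img'][:,:,::-1]); np.savez('pics/'+f+'.npz',**d); return d
def load(f): return dict(np.load('pics/'+f+'.npz'))
def ray(d,uv):
    K=d['mtx'];p=np.array([(uv[0]-K[0,2])/K[0,0],(uv[1]-K[1,2])/K[1,1]]);q=p.copy()
    for _ in range(20): q=p/(1+float(d['k1'])*(q@q))
    T=d['T'];v=T[:3,:3]@np.array([q[0],q[1],1]);return T[:3,3],v/np.linalg.norm(v)
def onz(d,uv,z):
    o,v=ray(d,uv);return o+v*(z-o[2])/v[2]
def proj(d,P):
    T=d['T'];c=T[:3,:3].T@(np.array(P)-T[:3,3]);q=c[:2]/c[2];q=q*(1+float(d['k1'])*(q@q));K=d['mtx'];return np.array([K[0,0]*q[0]+K[0,2],K[1,1]*q[1]+K[1,2]])
def tri(d1,a,d2,b):
    o1,v1=ray(d1,a);o2,v2=ray(d2,b);A=np.stack([v1,-v2],1);s=np.linalg.lstsq(A,o2-o1,rcond=None)[0]
    p,q=o1+s[0]*v1,o2+s[1]*v2;return (p+q)/2,np.linalg.norm(p-q)
E
python3 - <<'E'
from h import *
for n in('scene','top'):
    d=snap(n,n+'0');print(n,d['T'].round(3).tolist(),d['mtx'].round(1).tolist(),d['k1'])
print(state(),bot.grip_depth)
E
```

```text
scene [[0.661, 0.491, -0.567, 1.123], [0.75, -0.419, 0.512, -0.555], [0.014, -0.764, -0.645, 0.877], [0.0, 0.0, 0.0, 1.0]] [[464.6, 0.0, 308.9], [0.0, 464.6, 248.6], [0.0, 0.0, 1.0]] -0.08790311225177928
top [[0.007, -0.999, 0.045, 0.431], [-1.0, -0.008, -0.03, 0.017], [0.03, -0.045, -0.999, 1.225], [0.0, 0.0, 0.0, 1.0]] [[479.4, 0.0, 319.0], [0.0, 479.4, 241.4], [0.0, 0.0, 1.0]] 0.007385891419967375
{'time': 0.1, 'joint_positions': array([-1.28010763e+00,  3.59447221e-01,  1.51130680e+00, -5.89113092e-05,
        1.27249844e+00, -1.15111596e-01]), 'dq': array([ 2.07514352e-03, -3.13998699e-05, -1.33577359e-03,  2.21822450e-04,
       -1.59487730e-03,  7.88297326e-04]), 'joint_torque': array([ 3.63806384e-04, -5.16357744e+01, -2.71404666e+01,  6.74634450e-02,
        2.76443496e-02, -3.12628958e-05]), 'tcp_pos': array([ 0.23664116, -0.55069122,  0.22189179]), 'ee_rot': array([-3.07552676e+00, -6.32759438e-01,  3.16511511e-04]), 'contact_force': array([-0.77769543, -0.61737323, -0.18393501]), 'torque': array([-0.01897132, -0.04970215, -0.03313876]), 'gripper_force': 0.0, 'opening': 0.08811638792843467} 0.0187
```

View pics/scene0.png

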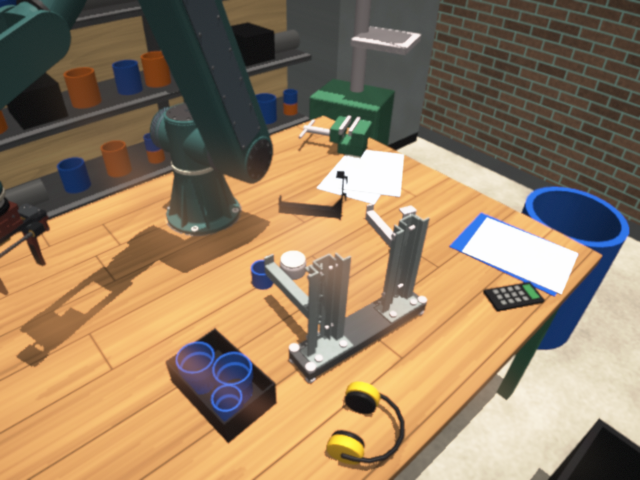

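View pics/top0.png

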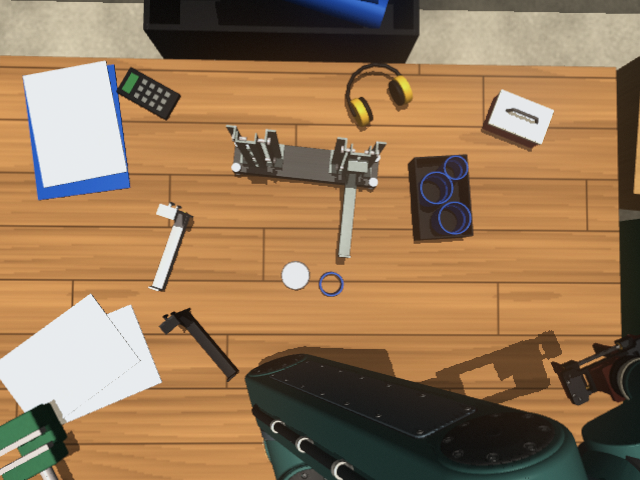

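Look-alikes for the bracket: the light steel arm at top (170,245), the black arm at top (205,345), and the arm already hung at top (347,215). The light steel one is my choice, so I'll check it in a close crop.

Run:
```python
from h import *
t=load('top0')['img'];s=load('scene0')['img']
a=cv2.resize(t[190:310,130:230],None,fx=5,fy=5,interpolation=cv2.INTER_CUBIC)[:600,:]
b=cv2.resize(s[180:330,340:440],None,fx=3,fy=4)[:600]
b=cv2.resize(s[190:340,340:440],(300,450),interpolation=cv2.INTER_CUBIC)
c=np.zeros((600,800,3),np.uint8);c[:,:500]=a;c[:450,500:]=b
cv2.imwrite('pics/crop1.png',c[:,:,::-1])
a=cv2.resize(t[110:200,215:395],(800,400),interpolation=cv2.INTER_CUBIC)
cv2.imwrite('pics/crop2.png',a[:,:,::-1])
```

```text
(no output)
```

View pics/crop1.png

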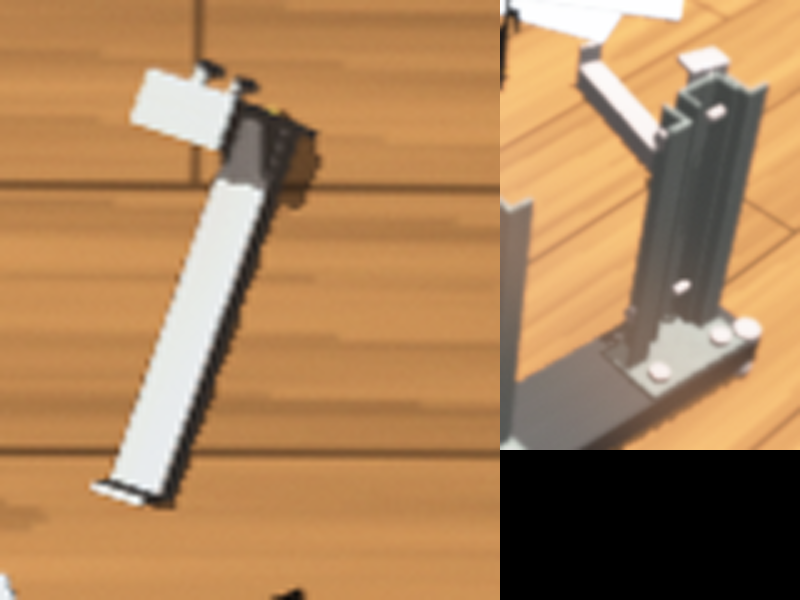

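View pics/crop2.png

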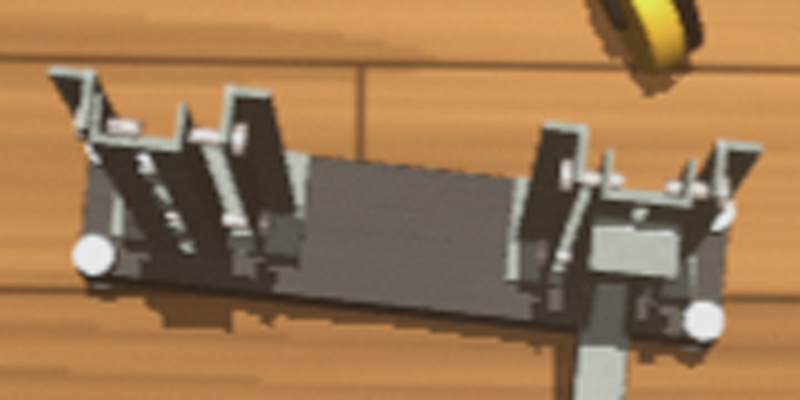

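The crop shows the light steel arm with its yellow catch at the plate's foot. Its flange is near top (167,211) and its end stop near top (152,287). The second crop shows the free upright on the left, its strip's top edge at about top (236–256,142), and the hung arm on the right. Next I'll zoom into both uprights in the scene view and measure the loose arm.

Run:
```python
from h import *
s=load('scene0')['img']
f=cv2.INTER_CUBIC
a=cv2.resize(s[200:325,375:435],None,fx=4.8,fy=4.8,interpolation=f)
b=cv2.resize(s[245:370,255:358],None,fx=4.8,fy=4.8,interpolation=f)
c=np.zeros((600,800,3),np.uint8);c[:,:288]=a;c[:,300:300+b.shape[1]]=b
cv2.imwrite('pics/crop3.png',c[:,:,::-1])
d=load('top0');t=d['img'].astype(int)
m=((t.min(2)>170)&(t.max(2)-t.min(2)<40)).astype(np.uint8);m[:190]=0;m[310:]=0;m[:,:130]=0;m[:,230:]=0
n,L,st,ce=cv2.connectedComponentsWithStats(m)
for i in range(1,n):
    if st[i,4]>20:
        p=np.argwhere(L==i)[:,::-1].astype(np.float32);r=cv2.minAreaRect(p);z=.1565 if st[i,1]<212 else .03
        B=cv2.boxPoints(r);print(st[i],B.round(1).tolist(),[onz(d,x,z).round(4).tolist() for x in B],onz(d,r[0],z),onz(d,ce[i],z))
```

```text
[156 204  21  16 209] [[155.8000030517578, 213.60000610351562], [160.10000610351562, 200.6999969482422], [176.89999389648438, 206.3000030517578], [172.60000610351562, 219.1999969482422]] [[0.5373, 0.3465, 0.1565], [0.5661, 0.3377, 0.1565], [0.554, 0.3005, 0.1565], [0.5252, 0.3094, 0.1565]] [0.54565472 0.32352429 0.1565    ] [0.54325305 0.32368679 0.1565    ]
[152 226  31  63 633] [[151.8000030517578, 284.8999938964844], [173.0, 224.5], [182.3000030517578, 227.8000030517578], [161.10000610351562, 288.20001220703125]] [[0.3738, 0.3914, 0.03], [0.5232, 0.3429, 0.03], [0.5153, 0.3199, 0.03], [0.3659, 0.3685, 0.03]] [0.44428519 0.35578409 0.03      ] [0.4438281  0.35589661 0.03      ]
```

View pics/crop3.png

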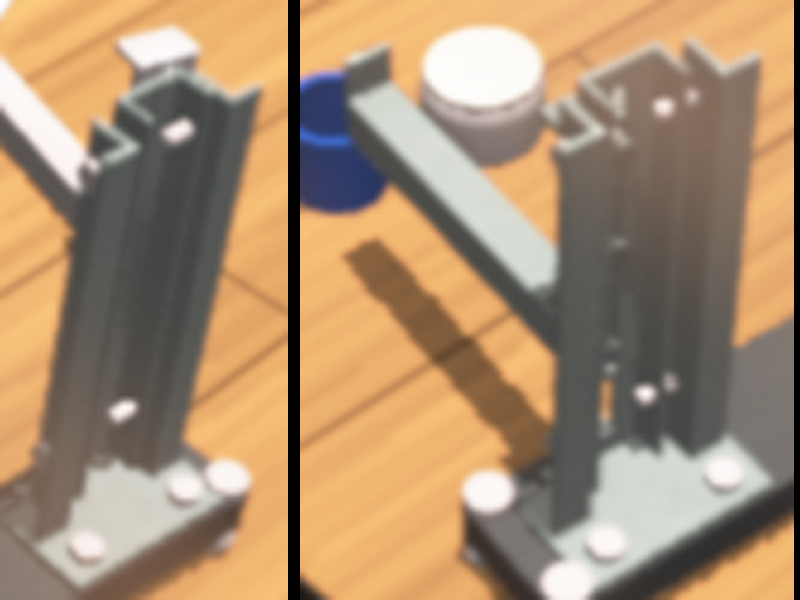

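The scene crop shows the backs of both strips. The free strip's top is at scene (400–422,215–225) and the other strip's at (313–337,254–264). I'll enlarge the strip tops in both views to read their corners.

Run:
```python
from h import *
s=load('scene0')['img'];t=load('top0')['img']
g=lambda i,x,y:cv2.convertScaleAbs(cv2.resize(i[y:y+37,x:x+50],(400,296),interpolation=cv2.INTER_CUBIC),alpha=1.2)
c=np.vstack([np.hstack([g(t,224,122),g(t,336,132)]),np.hstack([g(s,387,205),g(s,302,243)])])
for k in range(0,800,80): c[::8,k]=255
for k in range(0,592,80): c[k,::8]=255
cv2.imwrite('pics/crop4.png',c[:,:,::-1])
```

```text
(no output)
```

View pics/crop4.png

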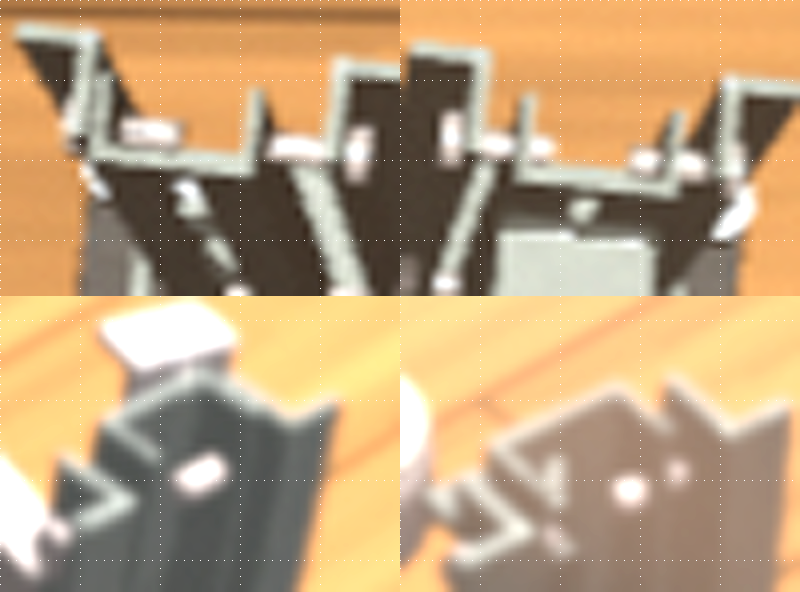

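Run:
```python
from h import *
t=load('top0');s=load('scene0')
TP=lambda u,v,x,y:(x+(u+.5)/8-.5,y+(v+.5)/8-.5)
FL,e1=tri(t,TP(92,162,224,122),s,TP(198,76,387,205));FR,e2=tri(t,TP(250,175,224,122),s,TP(103,124,387,205))
AL,e3=tri(t,TP(118,185,336,132),s,TP(220,88,302,243));AR,e4=tri(t,TP(272,196,336,132),s,TP(90,144,302,243))
for p,e in((FL,e1),(FR,e2),(AL,e3),(AR,e4)):print(p.round(4),round(e,4))
print(np.linalg.norm(FL-FR),np.linalg.norm(AL-AR),((FL+FR)/2).round(4),((AL+AR)/2).round(4),np.linalg.norm((FL+FR-AL-AR)/2))
for z in(.285,.29,.295,.30):
  Q=[onz(t,TP(*a),z)[:2] for a in((92,162,224,122),(250,175,224,122),(118,185,336,132),(272,196,336,132))]
  d=(Q[0]+Q[1]-Q[2]-Q[3])/2;print(z,[q.round(4).tolist() for q in Q],np.linalg.norm(Q[0]-Q[1]),np.linalg.norm(Q[2]-Q[3]),np.linalg.norm(d),np.arctan2(-d[0],d[1]))
# rack bottom: stud/rail
```

```text
[0.6661 0.1541 0.2922] 0.0002
[0.6638 0.116  0.2929] 0.0011
[ 0.6445 -0.0714  0.2916] 0.0016
[ 0.6414 -0.1097  0.2936] 0.0002
0.038238581002150974 0.03850868198592971 [0.6649 0.1351 0.2926] [ 0.6429 -0.0905  0.2926] 0.22666108515180014
0.285 [[0.668, 0.1553], [0.6653, 0.1164], [0.6455, -0.0726], [0.6432, -0.1109]] 0.03891002908936667 0.03839576288710404 0.22869656797557958 -0.09765832884359608
0.29 [[0.6667, 0.1545], [0.6641, 0.1159], [0.6444, -0.0721], [0.6421, -0.1102]] 0.03870315534640659 0.038191623353719985 0.2274806522816959 -0.09765832884359613
0.295 [[0.6655, 0.1538], [0.6628, 0.1154], [0.6432, -0.0716], [0.641, -0.1096]] 0.038496281603446536 0.03798748382033596 0.2262647365878123 -0.09765832884359589
0.3 [[0.6642, 0.153], [0.6616, 0.1148], [0.6421, -0.0712], [0.6399, -0.1089]] 0.03828940786048644 0.03778334428695191 0.2250488208939286 -0.09765832884359617
```

The triangulated strip tops agree: both at z 0.2926, 38 mm wide against 40 true, and 226.7 mm apart. The free strip's middle is at (0.665, 0.135) and the rack's yaw is −0.098. The loose arm's yaw is −18° and its grip point is (0.452, 0.354). Now I'll move to it.

Emit:
drive_tool(
  series=[
    [0.67, -0.48, 0, 0, 0, 0],
    [0.67, -0.48, 0, 0, 0, 0],
    [0.67, -0.48, 0, 0, 0, 0],
    [0.67, -0.48, 0, 0, 0, 0],
    [0.67, -0.48, 0, 0, 0, 0],
    [0.67, -0.48, 0, 0, 0, 0],
    [0.67, -0.48, 0, 0, 0, 0],
    [0.67, -0.48, 0, 0, 0, 0],
    [0.67, -0.48, 0, 0, 0, 0],
    [0.67, -0.48, 0, 0, 0, 0],
    [0, 0, 0, 0, 0, -8.5],
    [0, 0, 0, 0, 0, -8.5],
  ],
  grip=1,
)

```text
time: 1.3
tcp_pos: [0.4502, -0.1969, 0.2223]
ee_rot: [-2.944, -1.094, 0.001]
contact_force: [-1.1, 0.5, -0.5]
opening: 0.0878
gripper_force: 0.0
```

Emit:
drive_tool(
  series=[
    [0, 0, 0, 0, 0, -8.5],
    [0, 0, 0, 0, 0, -8.5],
    [0, 0, 0, 0, 0, -8.5],
    [0, 0, 0, 0, 0, -8.5],
    [0, 0, 0, 0, 0, -8.5],
    [0, 0, 0, 0, 0, -8.5],
    [0, 0, 0, 0, 0, -8.5],
    [0, 0, 0, 0, 0, -8.5],
    [0, 0, 0, 0, 0, -8.5],
    [0, 0, 0, 0, 0, -8.5],
    [0, 0, 0, 0, 0, -8.5],
    [0, 0, 0, 0, 0, -8.5],
  ],
)

```text
time: 2.5
tcp_pos: [0.4495, -0.1983, 0.2223]
ee_rot: [-1.007, -2.975, -0.0]
contact_force: [-0.5, 0.0, -1.2]
opening: 0.0875
gripper_force: 0.0
```

```bash
cat >> h.py <<'E'
from scipy.spatial.transform import Rotation as R
def todo(p,yaw_deg):
    s=state();r=R.from_rotvec(s['ee_rot']);G=R.from_matrix(np.array([[1,0,0],[0,-1,0],[0,0,-1.]]));g=R.from_euler('z',yaw_deg,degrees=True)*G
    x=r.apply([1,0,0]);print('t',round(s['time'],2),'pos',s['tcp_pos'].round(4),'yaw',np.degrees(np.arctan2(x[1],x[0])).round(2),'tilt',(r.apply([0,0,1])[:2]).round(4),'F',s['contact_force'].round(2),'open',round(s['opening'],4),'j',s['joint_positions'].round(2))
    print('units now',(r.inv().apply(np.array(p)-s['tcp_pos'])/.05).round(3),'units after turn',(g.inv().apply(np.array(p)-s['tcp_pos'])/.05).round(3),'turn',np.degrees((r.inv()*g).as_rotvec()).round(2))
E
python3 -c "
from h import *
todo([.452,.354,.22],162)"
```

```text
t 2.5 pos [ 0.4495 -0.1983  0.2223] yaw 142.6 tilt [-0.0007  0.0005] F [-0.49  0.02 -1.2 ] open 0.0875 j [-0.56  0.2   1.74  0.    1.2  -1.47]
units now [6.67  8.805 0.052] units after turn [ 3.367 10.521  0.047] turn [ 1.00e-02 -5.00e-02 -1.94e+01]
```

Emit:
drive_tool(
  series=[
    [0, 0, 0, 0, 0, -6.5],
    [0, 0, 0, 0, 0, -6.5],
    [0, 0, 0, 0, 0, -6.4],
    [0, 0, 0, 0, 0, 0],
  ],
)

```text
time: 2.9
tcp_pos: [0.4496, -0.1983, 0.2224]
ee_rot: [-0.499, -3.101, -0.001]
contact_force: [0.0, 0.4, -0.8]
opening: 0.0877
gripper_force: 0.0
```

Emit:
drive_tool(
  series=[
    [0.28, 0.877, 0, 0, 0, 0],
    [0.28, 0.877, 0, 0, 0, 0],
    [0.28, 0.877, 0, 0, 0, 0],
    [0.28, 0.877, 0, 0, 0, 0],
    [0.28, 0.877, 0, 0, 0, 0],
    [0.28, 0.877, 0, 0, 0, 0],
    [0.28, 0.877, 0, 0, 0, 0],
    [0.28, 0.877, 0, 0, 0, 0],
    [0.28, 0.877, 0, 0, 0, 0],
    [0.28, 0.877, 0, 0, 0, 0],
    [0.28, 0.877, 0, 0, 0, 0],
    [0.28, 0.877, 0, 0, 0, 0],
  ],
)

```text
time: 4.1
tcp_pos: [0.4556, 0.3558, 0.2225]
ee_rot: [-0.506, -3.1, 0.0]
contact_force: [1.4, 0.1, 0.9]
opening: 0.0878
gripper_force: 0.0
```

Emit:
drive_tool(
  series=[
    [0, 0, 0, 0, 0, 0],
    [0, 0, 0, 0, 0, 0],
  ],
)

```text
time: 4.3
tcp_pos: [0.4556, 0.3544, 0.2221]
ee_rot: [-0.501, -3.101, 0.001]
contact_force: [0.2, 0.4, -0.4]
opening: 0.0878
gripper_force: 0.0
```

```bash
python3 -c "
from h import *
todo([.452,.354,.0075],162)"
```

```text
t 4.3 pos [0.4556 0.3544 0.2221] yaw 161.65 tilt [-0.0008 -0.0008] F [ 0.19  0.37 -0.37] open 0.0878 j [ 0.54  0.33  1.56 -0.    1.26 -0.71]
units now [ 0.063 -0.025  4.293] units after turn [ 0.065 -0.029  4.293] turn [-0.06 -0.03 -0.35]
```

Emit:
drive_tool(
  series=[
    [0.06, -0.03, 0.5, 0, 0, -0.35],
    [0, 0, 0.5, 0, 0, 0],
    [0, 0, 0.5, 0, 0, 0],
    [0, 0, 0.5, 0, 0, 0],
    [0, 0, 0.5, 0, 0, 0],
    [0, 0, 0.5, 0, 0, 0],
    [0, 0, 0.5, 0, 0, 0],
    [0, 0, 0.4, 0, 0, 0],
    [0, 0, 0.25, 0, 0, 0],
    [0, 0, 0.14, 0, 0, 0],
    [0, 0, 0, 0, 0, 0],
  ],
)

```text
time: 5.4
tcp_pos: [0.4526, 0.3525, 0.0078]
ee_rot: [-0.493, -3.102, 0.001]
contact_force: [0.1, -0.5, 0.2]
opening: 0.0876
gripper_force: 0.0
```

Emit:
drive_tool(
  series=[
    [0, 0, 0, 0, 0, 0],
    [0, 0, 0, 0, 0, 0],
    [0, 0, 0, 0, 0, 0],
    [0, 0, 0, 0, 0, 0],
    [0, 0, 0, 0, 0, 0],
    [0, 0, 0, 0, 0, 0],
    [0, 0, 0, 0, 0, 0],
    [0, 0, 0, 0, 0, 0],
  ],
  grip=0,
)

```text
time: 6.2
tcp_pos: [0.4528, 0.3534, 0.0082]
ee_rot: [-0.491, -3.103, -0.0]
contact_force: [0.4, 3.9, -1.0]
opening: 0.0273
gripper_force: 1.0
```

```bash
python3 -c "
from h import *
todo([.452,.354,.0075],162)
d=snap('top','top1')
cv2.imwrite('pics/c5.png',cv2.resize(d['img'][180:320,110:290],(800,600))[:,:,::-1])"
```

```text
t 6.2 pos [0.4528 0.3534 0.0082] yaw 162.0 tilt [-0.      0.0002] F [ 0.43  3.88 -1.05] open 0.0273 j [ 0.54  0.59  1.76  0.    0.79 -0.71]
units now [0.018 0.006 0.014] units after turn [0.018 0.006 0.014] turn [ 0.01 -0.   -0.  ]
```

View pics/c5.png

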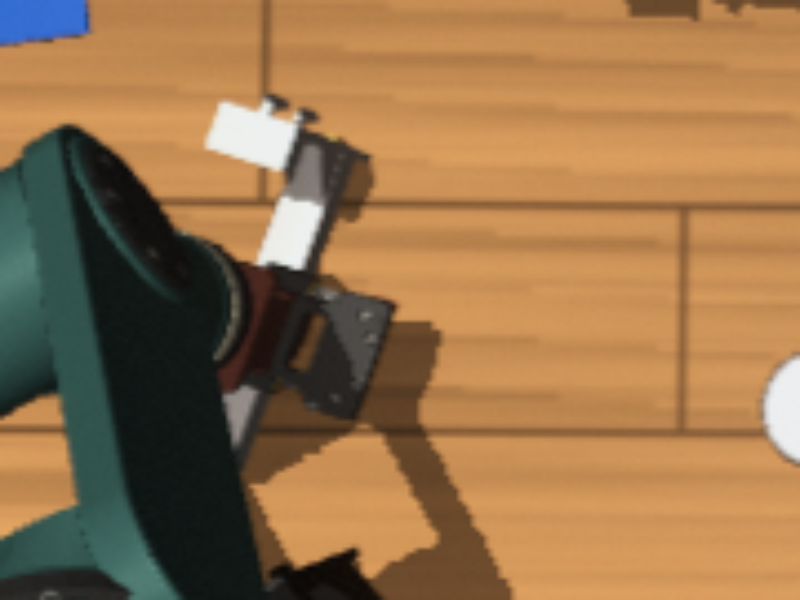

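The gripper straddles the arm, still aligned with it, and the flange hasn't moved (top ~(167,211)). I'll let the grip settle, then lift.

Emit:
drive_tool(
  series=[
    [0, 0, 0, 0, 0, 0],
    [0, 0, 0, 0, 0, 0],
    [0, 0, 0, 0, 0, 0],
    [0, 0, 0, 0, 0, 0],
    [0, 0, -0.1, 0, 0, 0],
    [0, 0, -0.2, 0, 0, 0],
    [0, 0, -0.3, 0, 0, 0],
    [0, 0, -0.5, 0, 0, 0],
    [0, 0, -0.5, 0, 0, 0],
    [0, 0, -0.5, 0, 0, 0],
    [0, 0, -0.5, 0, 0, 0],
    [0, 0, -0.2, 0, 0, 0],
  ],
)

```text
time: 7.45
tcp_pos: [0.4535, 0.3538, 0.1509]
ee_rot: [0.491, 3.1, 0.003]
contact_force: [0.6, 0.5, -5.9]
opening: 0.026
gripper_force: 30.0
```

Emit:
drive_tool(
  series=[
    [0, 0, 0, 0, 0, -3.1],
    [0, 0, 0, 0, 0, -3.1],
    [0, 0, 0, 0, 0, -3.1],
    [0, 0, 0, 0, 0, -3.1],
    [0, 0, 0, 0, 0, 0],
    [0, 0, 0, 0, 0, 0],
  ],
)

```text
time: 8.05
tcp_pos: [0.4522, 0.353, 0.1477]
ee_rot: [-0.156, -3.137, 0.001]
contact_force: [-0.2, -0.2, -4.6]
opening: 0.0257
gripper_force: 30.0
```

Run:
```python
from h import *
todo([.46,.146,.14],174.4)
d=snap('top','top2');s=snap('scene','scene2')
p=state()['tcp_pos'];a=np.radians(-5.6);ax=np.array([np.cos(a),np.sin(a)]);
z=p[2]+.1565-.0082
c=np.r_[p[:2]+.0975*ax,z];u=proj(d,c).round(0).astype(int);print(c,u)
t=d['img'].astype(int);m=((t.min(2)>150)&(t.max(2)-t.min(2)<45)).astype(np.uint8)
k=np.zeros_like(m);k[u[1]-16:u[1]+16,u[0]-18:u[0]+18]=1;m*=k
n,L,st,ce=cv2.connectedComponentsWithStats(m);i=1+st[1:,4].argmax()
q=np.argwhere(L==i)[:,::-1].astype(np.float32);r=cv2.minAreaRect(q);print(st[i],r,onz(d,r[0],z),onz(d,ce[i],z))
A=cv2.resize(d['img'][u[1]-30:u[1]+90,u[0]-50:u[0]+50],(500,600));v=proj(s,c).astype(int);print(v)
y0=max(v[1]-40,0);B=cv2.resize(s['img'][y0:y0+120,v[0]-60:v[0]],(300,600))
cv2.imwrite('pics/c6.png',np.hstack([A,B])[:,:,::-1])
```

```text
t 8.05 pos [0.4522 0.353  0.1477] yaw 174.32 tilt [-0.0011 -0.0006] F [-0.18 -0.2  -4.65] open 0.0257 j [ 0.54  0.4   1.65  0.    1.09 -0.93]
units now [-0.565 -4.104  0.157] units after turn [-0.559 -4.105  0.155] turn [-0.04 -0.06 -0.08]
[0.54950308 0.34362241 0.29622327] [135 200]
[125 192  22  18 282] ((135.56707763671875, 199.89634704589844), (21.202856063842773, 16.233436584472656), 6.34019136428833) [0.549432   0.34238521 0.29622327] [0.54675002 0.34238357 0.29622327]
[422 163]
```

View pics/c6.png

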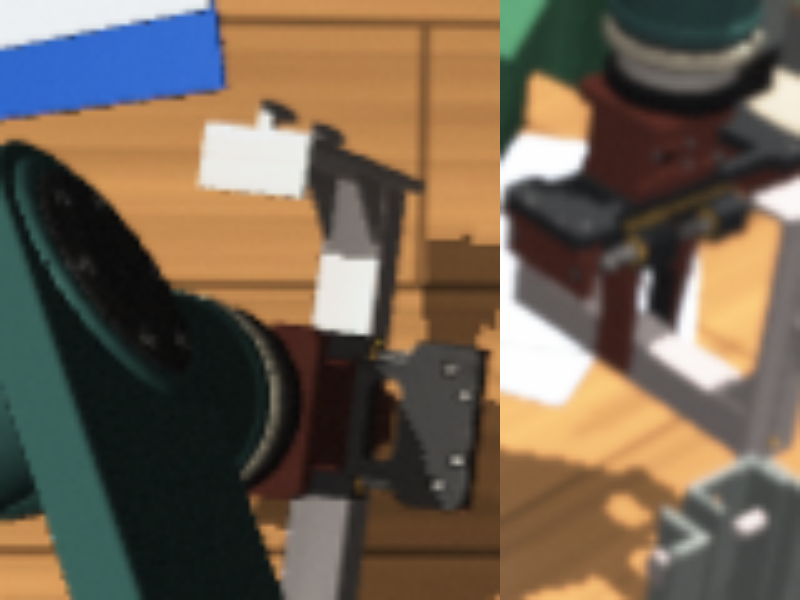

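The arm hangs square in the grip. The claw necks inflate the flange mask, so I'll re-measure the flange with the claws opened away, in both views.

Run:
```python
from h import *
def fl(d,u,th,k,w=20):
    t=d['img'].astype(int);m=((t.min(2)>th)&(t.max(2)-t.min(2)<60)).astype(np.uint8)
    kk=np.zeros_like(m);u=np.array(u).astype(int);kk[u[1]-w:u[1]+w,u[0]-w:u[0]+w]=1
    m=cv2.morphologyEx(m*kk,cv2.MORPH_OPEN,np.ones((k,k),np.uint8))
    n,L,st,ce=cv2.connectedComponentsWithStats(m);i=L[u[1],u[0]]
    q=np.argwhere(L==i)[:,::-1].astype(np.float32);r=cv2.minAreaRect(q);print(st[i],np.round(r[0]+r[1]+(r[2],),2),ce[i].round(2));return ce[i]
t0=load('top0');t2=load('top2');s2=load('scene2');s0=load('scene0')
a=fl(t0,(167,211),170,7);b=fl(t2,(135,202),170,7);c=fl(s2,(422,160),150,5,30)
print(onz(t0,a,.1565),onz(t2,b,.2962))
P,e=tri(t2,b,s2,c);print(P,e)
i=s2['img'][140:185,400:455,:].min(2)
for r in i[::3]:print(' '.join('%3d'%x for x in r[::2]))
```

```text
[158 205  17  13 186] [166. 211.  12.  16.  90.] [165.99 211.03]
[125 195  21  14 265] [135.  201.5  13.   20.   90. ] [135.08 201.6 ]
[415 138  37  38 832] [433.65 156.39  44.16  27.63  17.24] [434.5  156.75]
[0.54325123 0.32426647 0.1565    ] [0.5461395  0.34324394 0.2962    ]
[0.55690153 0.34981545 0.31275382] 0.033871630925705706
 97  95  78  53  29  22  20  35 132 218 223 218 192 133  81  66  65  66  67  66  67  66  66  65  65  65  64  61
 18  17  17  17  24  65 153 205 218 221 222 221 219 216 211 190 154  98  70  66  65  65  65  65  65  65  66  65
 21  22  25  30  51  69  75 120 182 212 219 219 218 217 214 215 215 211 193 153 108  76  66  65  65  65  65  65
 29  28  27  34  50  65  69  69  72  91 132 183 206 209 212 211 207 208 208 211 207 197 168 115  77  67  66  65
 40  30  31  33  27  27  44  67  69  70  88  73 119 205 210 210 209 208 205 206 207 208 204 201 193 173 128  83
 43  33  39  50  62  61  45  35  29  34  35  31 110 201 210 207 205 208 205 202 207 208 205 202 198 196 192 185
 29  30  29  31  32  28  27  27  31  43  91 163 182 204 200 199 199 201 202 203 208 208 204 
[... 215 characters left out ...]
 203 200 202 203 206 208 208
 58  76  55  34  29  40  88 105 107 116 140 122 145 187 125 169 199 200 197 201 204 202 201 202 202 204 206 206
 49  49  41  52  78  96 112 114 111  97 105 107  96  90 100 115 122 142 160 188 202 206 203 207 207 203 203 206
 76 123 108 113 113 114 115 118 110  99 109 107  95  95 109 122 123 124 124 123 132 165 194 204 205 204 205 209
156 155 114 115 116 116 115 115 104 102 110 104  98  97 118 124 123 121 119 120 123 124 122 134 173 200 205 208
239 156 116 115 115 115 115 116 100 107 109 101 109 110 120 120 119 122 125 124 121 116 106  98 103 111 136 175
250 131 116 117 118 120 123 121 100 109 103 103 108 113 121 123 124 123 119 111 101 100 106 113 117 117 115 115
```

Emit:
drive_tool(
  series=[
    [-0.19, -0.39, 0, 0, 0, -0.08],
    [-0.19, -0.39, 0, 0, 0, 0],
    [-0.19, -0.39, 0, 0, 0, 0],
    [-0.19, -0.39, 0, 0, 0, 0],
    [-0.19, -0.39, 0, 0, 0, 0],
    [-0.19, -0.39, 0.08, 0, 0, 0],
    [-0.19, -0.39, 0.1, 0, 0, 0],
    [-0.19, -0.39, 0.1, 0, 0, 0],
    [-0.19, -0.39, 0, 0, 0, 0],
    [-0.19, -0.39, 0, 0, 0, 0],
    [0, 0, 0, 0, 0, 0],
    [0, 0, 0, 0, 0, 0],
  ],
)

```text
time: 9.35
tcp_pos: [0.5285, 0.1499, 0.1341]
ee_rot: [-0.154, -3.137, -0.001]
contact_force: [-0.3, -0.4, -5.0]
opening: 0.0259
gripper_force: 30.0
```

Run:
```python
from h import *
todo([.5285,.149,.1338],174.4)
d=snap('top','top3');s=snap('scene','scene3')
g=lambda i,x,y:cv2.resize(i[y:y+75,x:x+50],(400,600),interpolation=cv2.INTER_CUBIC)
c=np.hstack([g(d['img'],222,118),g(s['img'],380,190)])
for k in range(0,800,80): c[::8,k]=255
for k in range(0,592,80): c[k,::8]=255
cv2.imwrite('pics/c7.png',c[:,:,::-1])
```

```text
t 9.35 pos [0.5285 0.1499 0.1341] yaw 174.37 tilt [-0.0004  0.0004] F [-0.28 -0.37 -5.02] open 0.0259 j [ 0.15  0.38  1.72  0.    1.04 -1.32]
units now [-0.002 -0.019  0.006] units after turn [-0.002 -0.019  0.006] turn [ 0.02 -0.02 -0.03]
```

View pics/c7.png

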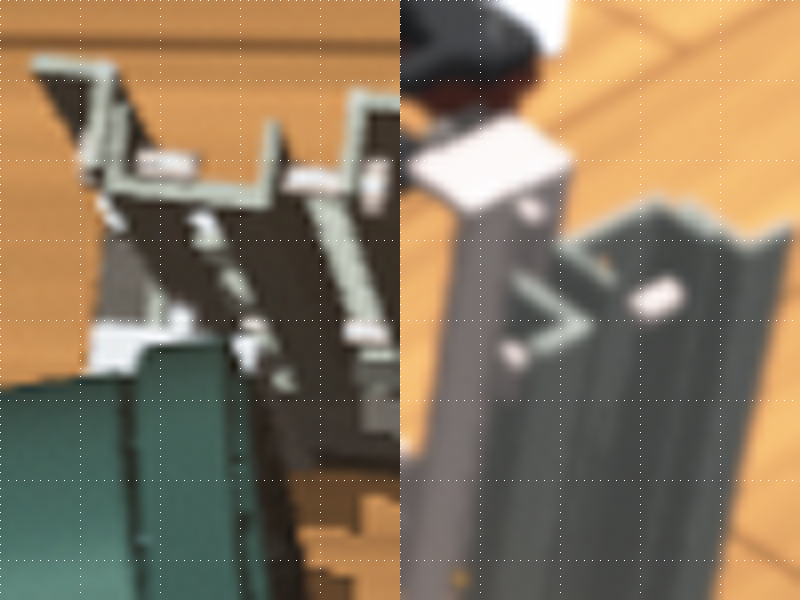

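The scene crop shows the held flange at scene (391,210), the upper claw at (396,216), and the strip corners at (400,220) and (412,214), about as before. I'll work out where the flange sits relative to the strip.

Run:
```python
from h import *
s=load('scene3');a=-.0977;ax=np.array([np.cos(a),np.sin(a)]);n=np.array([-ax[1],ax[0]])
T=np.array([.5285,.1499])
TP=lambda u,v:(380+(u-400+.5)/8-.5,190+(v+.5)/8-.5)
C=[onz(s,TP(*q),.2824)[:2] for q in((410,165),(510,115),(575,158),(472,213))]
for c in C+[sum(C)/4]: print('flange',c.round(4),(c-T)@ax,(c-T)@n)
S=[onz(s,TP(*q),.2926)[:2] for q in((657,193),(560,240))]
for c in S+[sum(S)/2]: print('strip',c.round(4),(c-T)@ax,(c-T)@n)
m=np.array([.6649,.1351]);print('tri strip',(m-T)@ax,(m-T)@n)
print('strip from top only',[(onz(load('top0'),q,.2926)[:2]-T)@n for q in((235.06,141.81),(254.8,143.4))])
```

```text
flange [0.605  0.1251] 0.07855470853790403 -0.017178936959981628
flange [0.607  0.1652] 0.07664677876715736 0.022929586412074217
flange [0.6326 0.1631] 0.10228190928234829 0.02332154031489721
flange [0.6311 0.1212] 0.10489499087092656 -0.018521692643945705
flange [0.6189 0.1437] 0.090594596864584 0.002637624280761017
strip [0.666  0.1553] 0.13635173977461132 0.018780596734568902
strip [0.6628 0.1184] 0.13671843049182214 -0.0182199885831487
strip [0.6644 0.1369] 0.13653508513321672 0.00028030407571010365
tri strip 0.13719318962669697 -0.001424331440778976
strip from top only [np.float64(0.017641482547470846), np.float64(-0.020910777740672716)]
```

Both views fit a flange about 3 mm higher than I assumed and about 0.7 mm too far to +y. I'll lower it 2.5 mm, shift it, and approach to just short of the slots.

Emit:
drive_tool(
  series=[
    [0, -0.014, 0.05, 0, 0, 0],
    [-0.07, 0, 0, 0, 0, 0],
    [-0.07, 0, 0, 0, 0, 0],
    [-0.07, 0, 0, 0, 0, 0],
    [-0.07, 0, 0, 0, 0, 0],
    [-0.04, 0, 0, 0, 0, 0],
    [-0.02, 0, 0, 0, 0, 0],
    [0, 0, 0, 0, 0, 0],
  ],
)

```text
time: 10.25
tcp_pos: [0.5455, 0.1477, 0.1316]
ee_rot: [-0.151, -3.138, -0.0]
contact_force: [-0.1, 0.7, -4.2]
opening: 0.0257
gripper_force: 30.0
```

Emit:
drive_tool(
  series=[
    [-0.02, 0, 0, 0, 0, 0],
    [-0.02, 0, 0, 0, 0, 0],
    [-0.02, 0, 0, 0, 0, 0],
    [0, 0, 0, 0, 0, 0],
  ],
)

```text
time: 10.65
tcp_pos: [0.5485, 0.1475, 0.1317]
ee_rot: [0.151, 3.138, 0.0]
contact_force: [-0.4, -0.7, -4.9]
opening: 0.0257
gripper_force: 30.0
```

Emit:
drive_tool(
  series=[
    [-0.015, 0, 0, 0, 0, 0],
    [-0.015, 0, 0, 0, 0, 0],
    [-0.015, 0, 0, 0, 0, 0],
    [0, 0, 0, 0, 0, 0],
  ],
)

```text
time: 11.05
tcp_pos: [0.5508, 0.1473, 0.1317]
ee_rot: [0.151, 3.138, 0.0]
contact_force: [-0.3, -0.4, -4.4]
opening: 0.0257
gripper_force: 30.0
```

Emit:
drive_tool(
  series=[
    [-0.01, 0, 0, 0, 0, 0],
    [-0.01, 0, 0, 0, 0, 0],
    [-0.01, 0, 0, 0, 0, 0],
    [0, 0, 0, 0, 0, 0],
  ],
)

```text
time: 11.45
tcp_pos: [0.5523, 0.1472, 0.1317]
ee_rot: [0.151, 3.138, 0.0]
contact_force: [-0.1, -0.2, -4.5]
opening: 0.0258
gripper_force: 30.0
```

Emit:
drive_tool(
  series=[
    [-0.015, 0, 0, 0, 0, 0],
    [-0.015, 0, 0, 0, 0, 0],
    [-0.015, 0, 0, 0, 0, 0],
    [0, 0, 0, 0, 0, 0],
  ],
)

```text
time: 11.85
tcp_pos: [0.5545, 0.1469, 0.1317]
ee_rot: [0.151, 3.138, 0.0]
contact_force: [0.1, -1.2, -5.7]
opening: 0.0259
gripper_force: 30.0
```

Emit:
drive_tool(
  series=[
    [-0.01, 0, 0, 0, 0, 0],
    [-0.01, 0, 0, 0, 0, 0],
    [-0.01, 0, 0, 0, 0, 0],
    [0, 0, 0, 0, 0, 0],
  ],
)

```text
time: 12.25
tcp_pos: [0.556, 0.1468, 0.1317]
ee_rot: [0.151, 3.138, 0.0]
contact_force: [0.5, 0.6, -4.9]
opening: 0.0259
gripper_force: 30.0
```

Emit:
drive_tool(
  series=[
    [-0.01, 0, 0, 0, 0, 0],
    [-0.01, 0, 0, 0, 0, 0],
    [-0.01, 0, 0, 0, 0, 0],
    [0, 0, 0, 0, 0, 0],
  ],
)

```text
time: 12.65
tcp_pos: [0.5575, 0.1467, 0.1317]
ee_rot: [0.151, 3.138, 0.0]
contact_force: [0.4, -0.3, -5.4]
opening: 0.0259
gripper_force: 30.0
```

Emit:
drive_tool(
  series=[
    [-0.01, 0, 0, 0, 0, 0],
    [-0.01, 0, 0, 0, 0, 0],
    [-0.01, 0, 0, 0, 0, 0],
    [0, 0, 0, 0, 0, 0],
  ],
)

```text
time: 13.05
tcp_pos: [0.5589, 0.1465, 0.1317]
ee_rot: [0.151, 3.138, 0.0]
contact_force: [-0.5, 0.2, -4.4]
opening: 0.0259
gripper_force: 30.0
```

Emit:
drive_tool(
  series=[
    [-0.01, 0, 0, 0, 0, 0],
    [-0.01, 0, 0, 0, 0, 0],
    [0, 0, 0, 0, 0, 0],
  ],
)

```text
time: 13.35
tcp_pos: [0.5592, 0.1465, 0.1315]
ee_rot: [-0.151, -3.137, -0.0]
contact_force: [-2.6, 0.5, -5.6]
opening: 0.0258
gripper_force: 30.0
```

Firm contact came after 30.7 mm of travel, which matches the plate's face meeting the strip, so the claws are through. Now I'll lower, watching the force.

Emit:
drive_tool(
  series=[
    [0.01, 0, 0.02, 0, 0, 0],
    [0, 0, 0.02, 0, 0, 0],
    [0, 0, 0.02, 0, 0, 0],
    [0, 0, 0.02, 0, 0, 0],
    [0, 0, 0, 0, 0, 0],
  ],
)

```text
time: 13.85
tcp_pos: [0.5592, 0.1464, 0.1275]
ee_rot: [-0.151, -3.138, -0.0]
contact_force: [-1.1, -0.8, -5.7]
opening: 0.026
gripper_force: 30.0
```

Emit:
drive_tool(
  series=[
    [0, 0, 0.02, 0, 0, 0],
    [0, 0, 0.02, 0, 0, 0],
    [0, 0, 0.02, 0, 0, 0],
    [0, 0, 0, 0, 0, 0],
  ],
)

```text
time: 14.25
tcp_pos: [0.5593, 0.1464, 0.1245]
ee_rot: [-0.151, -3.138, -0.0]
contact_force: [-2.2, 0.7, -5.4]
opening: 0.0257
gripper_force: 30.0
```

Emit:
drive_tool(
  series=[
    [0, 0, 0.02, 0, 0, 0],
    [0, 0, 0.02, 0, 0, 0],
    [0, 0, 0, 0, 0, 0],
  ],
)

```text
time: 14.55
tcp_pos: [0.5592, 0.1464, 0.1225]
ee_rot: [-0.151, -3.138, -0.0]
contact_force: [-2.6, -0.8, -4.9]
opening: 0.0258
gripper_force: 30.0
```

Emit:
drive_tool(
  series=[
    [0, 0, 0.02, 0, 0, 0],
    [0, 0, 0.02, 0, 0, 0],
    [0, 0, 0, 0, 0, 0],
  ],
)

```text
time: 14.85
tcp_pos: [0.5592, 0.1465, 0.1205]
ee_rot: [-0.151, -3.138, -0.0]
contact_force: [-2.3, -0.6, -5.3]
opening: 0.0259
gripper_force: 30.0
```

Emit:
drive_tool(
  series=[
    [0, 0, 0.02, 0, 0, 0],
    [0, 0, 0.02, 0, 0, 0],
    [0, 0, 0, 0, 0, 0],
  ],
)

```text
time: 15.15
tcp_pos: [0.5592, 0.1465, 0.1188]
ee_rot: [-0.151, -3.138, -0.0]
contact_force: [-4.7, 0.7, -0.2]
opening: 0.0257
gripper_force: 30.0
```

The weight is now carried by the catch slope about 12 mm above home, as expected. I'll release, rise clear and look.

Emit:
drive_tool(
  series=[
    [0, 0, 0, 0, 0, 0],
    [0, 0, 0, 0, 0, 0],
    [0, 0, 0, 0, 0, 0],
    [0, 0, 0, 0, 0, 0],
    [0, 0, 0, 0, 0, 0],
    [0, 0, 0, 0, 0, 0],
  ],
  grip=0.7,
)

```text
time: 15.75
tcp_pos: [0.5595, 0.1464, 0.1187]
ee_rot: [0.151, 3.138, 0.0]
contact_force: [-0.3, 0.2, -0.2]
opening: 0.0609
gripper_force: 0.0
```

Emit:
drive_tool(
  series=[
    [0, 0, -0.4, 0, 0, 0],
    [0, 0, -0.6, 0, 0, 0],
    [0, 0, -0.6, 0, 0, 0],
    [0, 0, -0.6, 0, 0, 0],
    [0, 0, -0.6, 0, 0, 0],
    [0, 0, -0.6, 0, 0, 0],
    [0, 0, -0.6, 0, 0, 0],
    [0, 0, 0, 0, 0, 0],
  ],
)

```text
time: 16.55
tcp_pos: [0.5618, 0.1468, 0.3234]
ee_rot: [0.151, 3.13, 0.003]
contact_force: [0.3, 0.3, 0.3]
opening: 0.0612
gripper_force: 0.0
```

Run:
```python
from h import *
todo([.65,.1375,.32],174.4)
d=snap('top','top4');s=snap('scene','scene4')
A=cv2.resize(d['img'][118:193,222:272],(400,600),interpolation=cv2.INTER_CUBIC)
B=cv2.resize(s['img'][185:335,350:450],(400,600),interpolation=cv2.INTER_CUBIC)
cv2.imwrite('pics/c8.png',np.hstack([A,B])[:,:,::-1])
```

```text
t 16.55 pos [0.5618 0.1468 0.3234] yaw 174.49 tilt [0.0083 0.0012] F [0.34 0.34 0.31] open 0.0612 j [ 0.14  0.25  1.42  0.    1.47 -1.34]
units now [-1.773 -0.016  0.082] units after turn [-1.774 -0.013  0.067] turn [0.12 0.46 0.09]
```

View pics/c8.png

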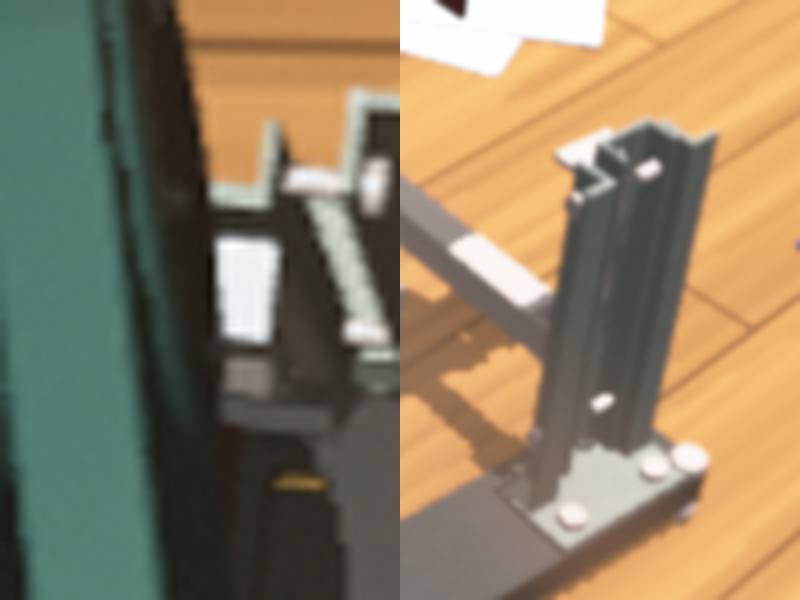

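The view shows the arm hanging by itself, square to the strip, with the flange at top (252,154). Next I'll shut the fingers and go above the flange.

Emit:
drive_tool(
  series=[
    [0, 0, 0, 0, 0, 0],
    [0, 0, 0, 0, 0, 0],
    [0, 0, 0, 0, 0, 0],
    [-0.25, 0, 0, 0, 0, 0],
    [-0.25, 0, 0, 0, 0, 0],
    [-0.25, 0, 0, 0, 0, 0],
    [-0.25, 0, 0, 0, 0, 0],
    [-0.25, -0.02, 0, 0, 0, 0],
    [-0.25, 0, 0, 0, 0, 0],
    [-0.25, 0, 0, 0, 0, 0],
    [0, 0, 0, 0, 0, 0],
    [0, 0, 0, 0, 0, 0],
  ],
  grip=0,
)

```text
time: 17.85
tcp_pos: [0.6463, 0.137, 0.3184]
ee_rot: [-0.151, -3.137, -0.0]
contact_force: [-1.1, 0.3, 0.2]
opening: 0.0003
gripper_force: 0.0
```

Run:
```python
from h import *
todo([.6488,.137,.276],174.4)
```

```text
t 17.85 pos [0.6463 0.137  0.3184] yaw 174.47 tilt [-0.0008  0.0002] F [-1.07  0.26  0.19] open 0.0003 j [ 0.1   0.39  1.23  0.    1.52 -1.37]
units now [-0.049  0.005  0.848] units after turn [-0.049  0.005  0.848] turn [ 0.   -0.05  0.07]
```

Emit:
drive_tool(
  series=[
    [-0.03, 0, 0.15, 0, 0, 0],
    [0, 0, 0.2, 0, 0, 0],
    [0, 0, 0.2, 0, 0, 0],
    [0, 0, 0.15, 0, 0, 0],
    [0, 0, 0.1, 0, 0, 0],
    [0, 0, 0, 0, 0, 0],
  ],
)

```text
time: 18.45
tcp_pos: [0.6472, 0.1368, 0.2775]
ee_rot: [-0.151, -3.136, 0.0]
contact_force: [-0.5, -0.0, -1.0]
opening: 0.0005
gripper_force: 0.0
```

Emit:
drive_tool(
  series=[
    [0, 0, 0.02, 0, 0, 0],
    [0, 0, 0.02, 0, 0, 0],
    [0, 0, 0.02, 0, 0, 0],
    [0, 0, 0, 0, 0, 0],
  ],
)

```text
time: 18.85
tcp_pos: [0.6479, 0.1369, 0.2758]
ee_rot: [0.151, 3.138, 0.0]
contact_force: [-0.3, -0.0, -0.0]
opening: 0.0002
gripper_force: 0.0
```

Emit:
drive_tool(
  series=[
    [0, 0, 0.02, 0, 0, 0],
    [0, 0, 0.02, 0, 0, 0],
    [0, 0, 0.02, 0, 0, 0],
    [0, 0, 0, 0, 0, 0],
  ],
)

```text
time: 19.25
tcp_pos: [0.6477, 0.1369, 0.2725]
ee_rot: [-0.151, -3.138, -0.0]
contact_force: [0.2, 0.3, 1.3]
opening: 0.0006
gripper_force: 0.0
```

Emit:
drive_tool(
  series=[
    [0, 0, 0.015, 0, 0, 0],
    [0, 0, 0.015, 0, 0, 0],
    [0, 0, 0, 0, 0, 0],
  ],
)

```text
time: 19.55
tcp_pos: [0.6478, 0.1369, 0.271]
ee_rot: [-0.151, -3.138, -0.0]
contact_force: [-0.6, -0.4, -0.3]
opening: 0.0002
gripper_force: 0.0
```

Emit:
drive_tool(
  series=[
    [0, 0, 0.015, 0, 0, 0],
    [0, 0, 0.015, 0, 0, 0],
    [0, 0, 0, 0, 0, 0],
  ],
)

```text
time: 19.85
tcp_pos: [0.6477, 0.1369, 0.2695]
ee_rot: [-0.151, -3.138, -0.0]
contact_force: [-0.2, 0.5, -0.0]
opening: 0.0004
gripper_force: 0.0
```

Emit:
drive_tool(
  series=[
    [0, 0, 0.015, 0, 0, 0],
    [0, 0, 0.015, 0, 0, 0],
    [0, 0, 0, 0, 0, 0],
  ],
)

```text
time: 20.15
tcp_pos: [0.6477, 0.1369, 0.268]
ee_rot: [-0.151, -3.138, -0.0]
contact_force: [0.8, 0.7, 0.4]
opening: 0.0005
gripper_force: 0.0
```

Emit:
drive_tool(
  series=[
    [0, 0, 0.015, 0, 0, 0],
    [0, 0, 0.015, 0, 0, 0],
    [0, 0, 0, 0, 0, 0],
  ],
)

```text
time: 20.45
tcp_pos: [0.6478, 0.1369, 0.2666]
ee_rot: [-0.151, -3.138, -0.0]
contact_force: [0.5, 0.0, 0.4]
opening: 0.0001
gripper_force: 0.0
```

Emit:
drive_tool(
  series=[
    [0, 0, 0.015, 0, 0, 0],
    [0, 0, 0.015, 0, 0, 0],
    [0, 0, 0, 0, 0, 0],
  ],
)

```text
time: 20.75
tcp_pos: [0.6479, 0.1369, 0.2654]
ee_rot: [0.151, 3.138, 0.0]
contact_force: [0.2, -0.0, 1.4]
opening: 0.0005
gripper_force: 0.8
```

Emit:
drive_tool(
  series=[
    [0, 0, 0.015, 0, 0, 0],
    [0, 0, 0.015, 0, 0, 0],
    [0, 0, 0, 0, 0, 0],
  ],
)

```text
time: 21.05
tcp_pos: [0.6482, 0.137, 0.2645]
ee_rot: [0.151, 3.137, 0.001]
contact_force: [-0.8, -0.1, 5.6]
opening: 0.0005
gripper_force: 2.5
```

Contact at z≈0.2655. The arm gives softly, so I'll press on.

Emit:
drive_tool(
  series=[
    [0, 0, 0.015, 0, 0, 0],
    [0, 0, 0.015, 0, 0, 0],
    [0, 0, 0, 0, 0, 0],
  ],
)

```text
time: 21.35
tcp_pos: [0.6484, 0.137, 0.2635]
ee_rot: [0.151, 3.136, 0.001]
contact_force: [-0.7, 0.1, 6.1]
opening: 0.0003
gripper_force: 3.4
```

Emit:
drive_tool(
  series=[
    [0, 0, 0.015, 0, 0, 0],
    [0, 0, 0.015, 0, 0, 0],
    [0, 0, 0, 0, 0, 0],
  ],
)

```text
time: 21.65
tcp_pos: [0.6481, 0.1369, 0.2612]
ee_rot: [0.151, 3.137, 0.0]
contact_force: [-0.9, 0.0, -1.2]
opening: 0.0002
gripper_force: 0.0
```

Emit:
drive_tool(
  series=[
    [0, 0, 0.01, 0, 0, 0],
    [0, 0, 0.01, 0, 0, 0],
    [0, 0, 0, 0, 0, 0],
  ],
)

```text
time: 21.95
tcp_pos: [0.6475, 0.1368, 0.2591]
ee_rot: [-0.151, -3.137, 0.0]
contact_force: [-0.5, 1.0, -0.8]
opening: 0.0008
gripper_force: 0.0
```

Emit:
drive_tool(
  series=[
    [0, 0, 0.015, 0, 0, 0],
    [0, 0, 0.015, 0, 0, 0],
    [0, 0, 0, 0, 0, 0],
  ],
)

```text
time: 22.25
tcp_pos: [0.6477, 0.1369, 0.2579]
ee_rot: [-0.151, -3.137, -0.0]
contact_force: [0.2, -0.3, -0.2]
opening: 0.0007
gripper_force: 0.0
```

Emit:
drive_tool(
  series=[
    [0, 0, 0.015, 0, 0, 0],
    [0, 0, 0.015, 0, 0, 0],
    [0, 0, 0, 0, 0, 0],
  ],
)

```text
time: 22.55
tcp_pos: [0.6477, 0.1369, 0.2565]
ee_rot: [-0.151, -3.138, -0.0]
contact_force: [0.5, 0.8, 0.1]
opening: 0.0005
gripper_force: 0.0
```

Emit:
drive_tool(
  series=[
    [0, 0, 0.01, 0, 0, 0],
    [0, 0, 0.01, 0, 0, 0],
    [0, 0, 0, 0, 0, 0],
  ],
)

```text
time: 22.85
tcp_pos: [0.6478, 0.1369, 0.2556]
ee_rot: [-0.151, -3.138, -0.0]
contact_force: [-0.3, -0.5, -0.0]
opening: 0.0005
gripper_force: 0.0
```

Emit:
drive_tool(
  series=[
    [0, 0, 0.01, 0, 0, 0],
    [0, 0, 0.01, 0, 0, 0],
    [0, 0, 0, 0, 0, 0],
  ],
)

```text
time: 23.15
tcp_pos: [0.6478, 0.1369, 0.2547]
ee_rot: [0.151, 3.138, 0.0]
contact_force: [-0.2, 0.4, 0.1]
opening: 0.0004
gripper_force: 0.0
```

Emit:
drive_tool(
  series=[
    [0, 0, 0.01, 0, 0, 0],
    [0, 0, 0.01, 0, 0, 0],
    [0, 0, 0, 0, 0, 0],
  ],
)

```text
time: 23.45
tcp_pos: [0.6479, 0.1369, 0.2545]
ee_rot: [0.151, 3.137, 0.0]
contact_force: [-1.1, -0.4, 4.9]
opening: 0.0002
gripper_force: 2.4
```

Emit:
drive_tool(
  series=[
    [0, 0, 0.01, 0, 0, 0],
    [0, 0, 0.01, 0, 0, 0],
    [0, 0, 0, 0, 0, 0],
  ],
)

```text
time: 23.75
tcp_pos: [0.648, 0.1369, 0.2543]
ee_rot: [0.151, 3.137, 0.0]
contact_force: [-3.2, -0.7, 10.0]
opening: 0.0003
gripper_force: 4.8
```

It's stiff now, 11 mm below first contact, which suggests it's home. I'll press a little further, to about 20 N, to be sure.

Emit:
drive_tool(
  series=[
    [0, 0, 0.01, 0, 0, 0],
    [0, 0, 0.01, 0, 0, 0],
    [0, 0, 0, 0, 0, 0],
  ],
)

```text
time: 24.05
tcp_pos: [0.6481, 0.1369, 0.2542]
ee_rot: [0.151, 3.136, 0.001]
contact_force: [-4.7, -0.9, 13.9]
opening: 0.0005
gripper_force: 6.9
```

Emit:
drive_tool(
  series=[
    [0, 0, 0.01, 0, 0, 0],
    [0, 0, 0.01, 0, 0, 0],
    [0, 0, 0, 0, 0, 0],
  ],
)

```text
time: 24.35
tcp_pos: [0.6481, 0.1369, 0.2541]
ee_rot: [0.151, 3.135, 0.001]
contact_force: [-5.8, -1.5, 18.5]
opening: 0.0004
gripper_force: 9.0
```

Emit:
drive_tool(
  series=[
    [0, 0, -0.1, 0, 0, 0],
    [0, 0, -0.2, 0, 0, 0],
    [0, 0, -0.4, 0, 0, 0],
    [0, 0, -0.5, 0, 0, 0],
    [0, 0, -0.5, 0, 0, 0],
    [0.5, 0, 0, 0, 0, 0],
    [0.7, 0, 0, 0, 0, 0],
    [0.7, 0, -0.5, 0, 0, 0],
    [0.7, 0, -0.5, 0, 0, 0],
    [0.7, 0, 0, 0, 0, 0],
    [0, 0, 0, 0, 0, 0],
    [0, 0, 0, 0, 0, 0],
  ],
)

```text
time: 25.55
tcp_pos: [0.4834, 0.1528, 0.3862]
ee_rot: [0.15, 3.137, 0.0]
contact_force: [0.5, 0.1, -0.5]
opening: 0.0005
gripper_force: 0.0
```

Run:
```python
from h import *
todo([.6488,.137,.276],174.4)
d=snap('top','top5');s=snap('scene','scene5')
A=cv2.resize(d['img'][110:210,222:392],(800,470),interpolation=cv2.INTER_CUBIC)[:,:400]
A=cv2.resize(d['img'][118:193,222:272],(400,600),interpolation=cv2.INTER_CUBIC)
B=cv2.resize(s['img'][185:335,350:450],(400,600),interpolation=cv2.INTER_CUBIC)
cv2.imwrite('pics/c9.png',np.hstack([A,B])[:,:,::-1])
```

```text
t 25.55 pos [0.4834 0.1528 0.3862] yaw 174.51 tilt [0.0013 0.0002] F [ 0.53  0.07 -0.46] open 0.0005 j [ 0.17  0.11  1.45 -0.    1.58 -1.31]
units now [-3.32   0.     2.208] units after turn [-3.323  0.007  2.204] turn [0.02 0.07 0.11]
```

View pics/c9.png

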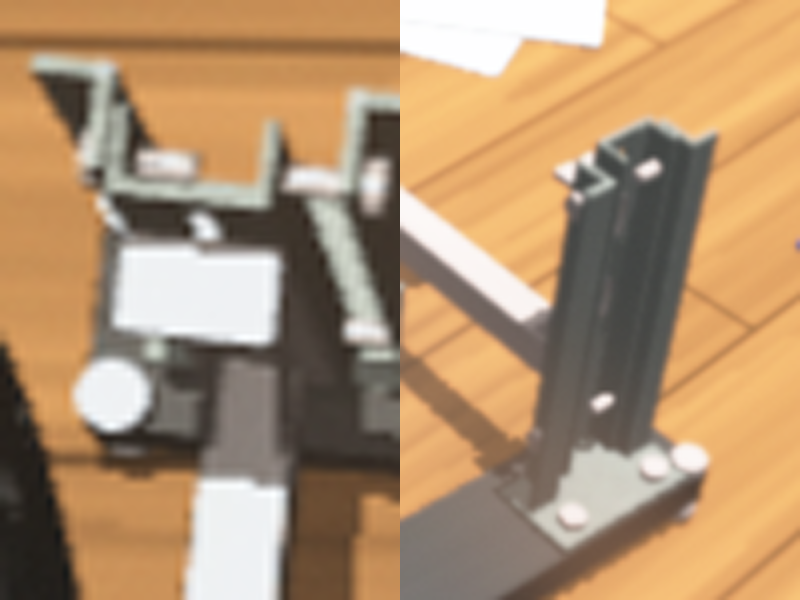

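The final view shows the flange square to the strip at top (246,154), with the same gap to the strip as the hung arm. The flange bottomed out at the predicted home height. I'll hand in.

```bash
python3 -c "
from cell import ticket
print(ticket.finish_job())"
```

```text
the job is handed in; nothing more can be done
None
```

I hung the steel arm on the empty upright at the hung arm's level and pressed it to a hard stop with about 18.5 N after 11 mm of travel. I let go and handed in at about 26 s. I couldn't see the catch itself; that it locked is inferred from the travel and the seated height, and hand-in gave no verdict.

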